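Open the sample chamber by its release tab

ROBOT

A 6-joint arm with a two-finger parallel gripper is mounted at the origin on the work surface. World frame = base frame: x ahead of the robot, y to its left, z up, the work surface at z = 0. Lengths are in mm, angles in rad, forces in N, time in s.
With the tool pointing down it reaches from about 275 to 825 mm from the base axis. Payload 5.2 kg.
Tool frame: the origin (TCP) lies at the very end of the fingers, on their centre line; the grasp point (between the pads) lies 19 mm behind it; y points along the fingers, z is the direction in which the jaws open and shut, and the axes are right-handed (so a half turn about y gives the same grasp; the last joint's range is limited). The gripper opens to 93 mm and grips with 3 to 60 N. Pads are 15 mm wide; open, the fingers measure 128 mm over their backs; the gripper's body (75 mm by 188 mm) begins 65 mm behind the grasp point.
Start: joints at [1.108, 0.259, 1.535, -0, 1.348, -0.203], TCP at [141.265, 531.553, 218.653] pointing down, gripper open.
Joint ranges: [-3.14, 3.14], [-0.91, 2.08], [0.19, 2.58], [-1.22, 4.36], [0.22, 2.71], [-3.12, 3.12]. Speed limits (rad/s): [2.57, 2.57, 3.14, 3.14, 3.14, 3.14].

INTERFACE

Orientations are given as a 3x3 rotation matrix whose columns are the frame's x, y, z axes.
In Python, from rig import move_to, move_l, movej, gripper_to, sleep, inverse_kinematics, capture, camera_model, Unreachable, hand_in, get_t, get_joints, get_joint_vel, get_effort, get_position, get_ee_rot, get_ft_force, get_wrist_torque, get_opening gives the robot as it stands. The module is installed in compiled form; this text tells all that it offers. Calls block until the motion is done:
- move_to(position, orientation): joint-space move of the TCP to a pose.
- move_l(position, feed=150, attitude=None, guard=None): straight line of the TCP; attitude=None keeps the orientation; feed is the mean speed in mm/s. With guard (N) it stops when the force on the tool has changed by that much, and returns True; else False.
- movej(angles): joint-space move.
- gripper_to(opening): opening from 0.0 (shut) to 1.0 (fully open); the grip force is fixed at half the most; returns when the fingers have stopped.
- sleep(seconds).
- inverse_kinematics(position, orientation): joint angles nearest the present ones, or None.
- capture(name): name is "scene" or "top" or "wrist"; returns (picture, depth): 420x560x3 uint8, red, green, blue; 420x560 float32, mm along the optical axis (not along the pixel's ray), 0 where there is no reading.
- camera_model(name): a dict with "fx", "fy", "cx", "cy" (pixels), "k1" (the pictures are not rectified: a ray, as slopes to the right and down, at radius r is drawn at 1 + k1 r^2 times it, then the intrinsics apply), "xyz" and "orientation" of the camera in the world; the wrist camera has in their place "tool_from_camera" (4x4, takes a point from camera to tool coordinates, whose origin is the TCP and whose axes are the tool frame's). Camera axes: x right, y down, z forward; pixel columns grow to the right and rows downward; lengths in mm; the calibration is good to about 2 mm. A picture is of the moment at which its call begins: read the wrist's pose just before it. camera_model takes no time and is no camera call.
A pose or a line that the arm cannot do raises Unreachable and nothing moves.
- hand_in(): hands the job in, once; it reports no verdict.
Readings, each from a call of its own:
- get_t(): time.
- get_joints(): joint angles.
- get_joint_vel(): joint speeds.
- get_effort(): joint torques, N m.
- get_position(): TCP position.
- get_ee_rot(): TCP orientation.
- get_ft_force(): force on the tool from outside, world axes, zero at the start.
- get_wrist_torque(): the same for the moment, N m.
- get_opening(): opening from 0.0 (shut) to 1.0 (fully open).
Only numpy, scipy, OpenCV 4.12 (cv2) and the standard library are available. Lean on these libraries where they do the work, as an engineer would, in place of code of your own. Each camera call takes 0.05 s, during which the arm holds its last target. There are 200 camera calls.

TASK

Without grasping anything, press down the blue release tab on the front of the blue-banded sample chamber so that its sprung lid pops up, then with the fingers gently push that lid over backwards until it is fully open and stays there, and let go. Lift nothing, keep the orange chamber shut, and leave the dishes and everything else on the bench where they are.

Things in the scene. Friction and masses are not known exactly. Their poses are not given: they have to be found in the camera images.
- blue_chamber: Small white heated sample chamber fixed to the bench, 120 (x) x 140 (y) x 64 mm high with its lid shut, with its tab and the front band of its lid in blue. Origin: centre of its underside, on the bench. Own +x points from the front (tab side) to the back (hinge side), z up; it may be turned up to 0.3 rad, its front roughly towards the robot.
- blue_tab (a joint): The blue release tab, a rocker: 0 at rest, grows to 0.32 rad when its paddle is pressed fully down (about 9 mm at the press point, about 5 N). The latch lets the lid go at about 0.16 rad. It springs back when let go.
- blue_tab_top (a point): Press point: middle of the ribbed upper face of the blue tab's flat paddle (44 x 44 mm, 6 mm thick), which sticks out level in front of the chamber, 98 mm from the chamber's centre and 51 mm above the bench. The latch's upright, which rises to 69 mm, begins 25 mm behind this point.
- blue_lid (a joint): Lid of the blue chamber: 0 shut and latched, grows as it opens up and backwards; 2.1 rad is its stop, leaning back past upright. When unlatched a spring plunger lifts it to about 1.0 rad and no further. The hinge is damped: below upright (1.57) the lid sinks back onto the plunger if let go, past upright it sinks slowly to the stop and stays. Pushing it needs only 1 to 3 N at the front edge, pushed from below and in front.
- blue_lid_edge (a point): Middle of the front edge (free edge, blue band) of that lid, half-way through its 6 mm thickness; the lid is a flat plate 124 mm from hinge to this edge and 140 mm wide, with a clear window. Moves with the lid.
- blue_lid_hinge (a point): Middle of that lid's hinge axis (along the chamber's y), at the chamber's back, 60 mm behind its centre and 61 mm above the bench.
- blue_dish: Loose shallow white culture dish with a green lid standing inside the blue chamber under the lid, 55 mm across, 13 mm high; origin at the centre of its underside, z up. Not to be disturbed.
- orange_chamber: Small white heated sample chamber fixed to the bench, 120 (x) x 140 (y) x 64 mm high with its lid shut, with its tab and the front band of its lid in orange. Origin: centre of its underside, on the bench. Own +x points from the front (tab side) to the back (hinge side), z up; it may be turned up to 0.3 rad, its front roughly towards the robot.
- orange_tab (a joint): The orange release tab, a rocker: 0 at rest, grows to 0.32 rad when its paddle is pressed fully down (about 9 mm at the press point, about 5 N). The latch lets the lid go at about 0.16 rad. It springs back when let go.
- orange_tab_top (a point): Press point: middle of the ribbed upper face of the orange tab's flat paddle (44 x 44 mm, 6 mm thick), which sticks out level in front of the chamber, 98 mm from the chamber's centre and 51 mm above the bench. The latch's upright, which rises to 69 mm, begins 25 mm behind this point.
- orange_lid (a joint): Lid of the orange chamber: 0 shut and latched, grows as it opens up and backwards; 2.1 rad is its stop, leaning back past upright. When unlatched a spring plunger lifts it to about 1.0 rad and no further. The hinge is damped: below upright (1.57) the lid sinks back onto the plunger if let go, past upright it sinks slowly to the stop and stays. Pushing it needs only 1 to 3 N at the front edge, pushed from below and in front.
- orange_lid_edge (a point): Middle of the front edge (free edge, orange band) of that lid, half-way through its 6 mm thickness; the lid is a flat plate 124 mm from hinge to this edge and 140 mm wide, with a clear window. Moves with the lid.
- orange_lid_hinge (a point): Middle of that lid's hinge axis (along the chamber's y), at the chamber's back, 60 mm behind its centre and 61 mm above the bench.
- orange_dish: Loose shallow white culture dish with a green lid standing inside the orange chamber under the lid, 55 mm across, 13 mm high; origin at the centre of its underside, z up. Not to be disturbed.
- amber_bottle: Loose brown dropper bottle, 28 mm across, 62 mm high, between the chambers; origin at the centre of its underside, z up. Bystander.
- sample_jar: Loose small glass jar with white lid, 34 mm across, 50 mm high, between the chambers; origin at the centre of its underside. Bystander.
- tip_box: Loose blue pipette-tip box with clear lid, 85 x 120 x 52 mm; origin at the centre of its underside. Bystander.
- pen: Loose blue pen, 140 mm long, lying on the grey notebook at the right; origin under its middle. Bystander.

How it is judged (in metres and radians):
On the way, in this order (a step that is already met when the one before it is completed fails the run):
1. the fingertips press the blue tab while its lid is still shut (value of joint blue_tab above 0.08 rad and contact force between the fingers and blue_tab above 0.5 N and value of joint blue_lid below 0.15 rad).
2. the blue chamber's lid has popped up (value of joint blue_lid above 0.8 rad), for 0.2 s.
3. the lid is pushed fully open (value of joint blue_lid above 1.95 rad), for 0.2 s.
At the end, for the whole second after the job is handed in: The blue chamber's lid is at rest fully open (joint above 1.95 rad of 2.1), the blue tab has sprung back (below 0.05 rad), the orange lid and tab are shut (below 0.05 rad), both dishes are within 10 mm and every other loose thing within 20 mm of where it started (value of joint blue_lid above 1.95 rad and not (velocity of joint blue_lid above 0.1 rad/s) and value of joint each of blue_tab, orange_lid, orange_tab below 0.05 rad and distance of each of amber_bottle, sample_jar, tip_box, pen from where it was at the start of the episode below 0.02 m and distance of each of blue_dish, orange_dish from where it was at the start of the episode below 0.01 m); the robot touches nothing.
It fails at once if the orange chamber's tab is pressed or its lid opened (value of joint any of orange_tab, orange_lid above 0.1 rad).
It fails at once if the lid is pushed or gripped hard (over 40 N) (contact force between the fingers and blue_lid above 40 N).
It fails at once if a dish is touched, shifted over 10 mm or lifted (distance of any of blue_dish, orange_dish from where it was at the start of the episode above 0.01 m or contact force between the fingers and blue_dish above 0.2 N or contact force between the fingers and orange_dish above 0.2 N).
It fails at once if a bystander is shifted over 20 mm, lifted or knocked over (distance of any of amber_bottle, sample_jar, tip_box, pen from where it was at the start of the episode above 0.02 m or angle between any of amber_bottle, sample_jar, tip_box's own z axis and vertical above 0.3 rad).
It also fails if it takes over 42 s, if anything falls off the work surface, if the arm or the gripper's body presses on something with over 40 N, if the wrist force passes 120 N, or if a joint passes its speed limit or range.

## Working session

There is one attempt and no reset: what is moved stays moved. The work goes in short steps, each a Python script; the robot and the scene stay as the last script left them, time stands still between calls to the robot, and variables do not carry over. Pictures are saved under pics/ and viewed, about 8 in all and at most 12, crops included, and the job is handed in when it is done.

```bash
mkdir -p pics; cat > h.py <<'E'
import numpy as np, cv2
from rig import *
def world(name,u,v,d,m=None):
    m=m or camera_model(name)
    x,y=(u-m["cx"])/m["fx"],(v-m["cy"])/m["fy"]
    a,b=x,y
    for _ in range(10):
        s=1+m["k1"]*(a*a+b*b); a,b=x/s,y/s
    return np.array(m["orientation"])@(np.array([a*d,b*d,d]))+np.array(m["xyz"])
def snap(name,fn):
    im,d=capture(name); cv2.imwrite(f"pics/{fn}.png",im[:,:,::-1]); np.save(f"pics/{fn}.npy",d); return im,d
E
python3 - <<'E'
from h import *
for n in("scene","top"):
    snap(n,n+"0"); print(n,camera_model(n))
print(get_ee_rot(),get_t())
E
```

```text
scene {'fx': 413.2882823160032, 'fy': 413.2882823160032, 'cx': 285.4278368725103, 'cy': 211.24560699954924, 'k1': -0.124772117971829, 'xyz': array([1270.1207109 ,  -59.44414499,  684.75827221]), 'orientation': array([[ 0.05399989,  0.61577564, -0.78606894],
       [ 0.99853629, -0.03570179,  0.04062819],
       [-0.00304621, -0.78711228, -0.61680222]])}
top {'fx': 423.6195601951013, 'fy': 423.6195601951013, 'cx': 279.3117998895345, 'cy': 203.40981154482333, 'k1': -0.1349158605899931, 'xyz': array([ 272.74290451,  -15.01296535, 1088.00120214]), 'orientation': array([[-5.03518572e-03, -9.78361186e-01,  2.06843022e-01],
       [-9.99986564e-01,  5.18128129e-03,  1.64600366e-04],
       [-1.23275049e-03, -2.06839414e-01, -9.78374129e-01]])}
[[ 9.66449770e-01 -7.28617659e-04  2.56854651e-01]
 [-2.56855472e-01 -1.45458141e-03  9.66448732e-01]
 [-3.30555613e-04 -9.99998677e-01 -1.59292930e-03]] 0.1
```

View pics/top0.png

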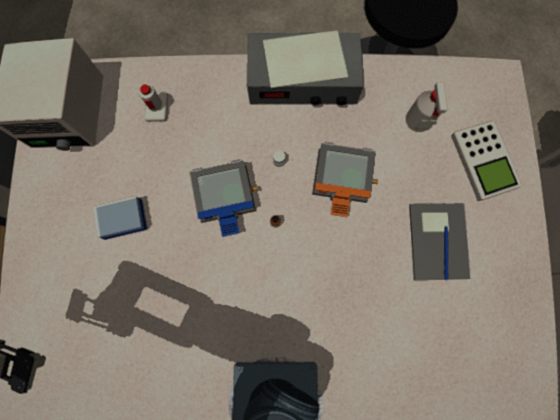

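View pics/scene0.png

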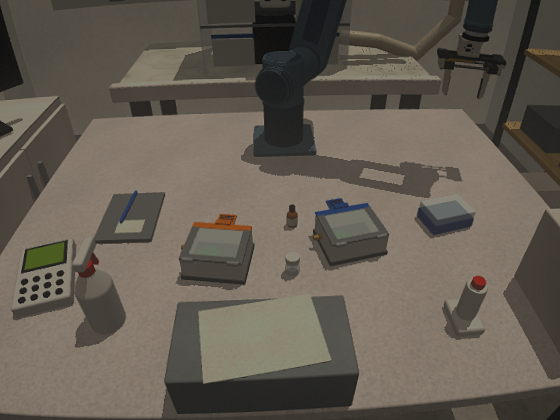

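The top view shows the blue chamber at about (224,190), its blue tab at (230,226) and the bottle and jar to its right. The scene view agrees. Next I measure the tab and the band's direction.

```bash
python3 - <<'E'
from h import *
im=cv2.imread("pics/top0.png"); d=np.load("pics/top0.npy")
hsv=cv2.cvtColor(im,cv2.COLOR_BGR2HSV)
m=cv2.inRange(hsv,(105,150,60),(130,255,255)); m[:, :185]=0; m[:,270:]=0; m[:170]=0; m[250:]=0
P=[]
cm=camera_model("top")
for v,u in np.argwhere(m>0):
    if d[v,u]>0: P.append(np.r_[world("top",u,v,d[v,u],cm),u,v])
P=np.array(P); print(len(P),P.min(0),P.max(0))
band=P[P[:,2]>58]; tab=P[(P[:,2]>44)&(P[:,2]<56)]
for n,Q in(("band",band),("tab",tab)):
    (c,s,a)=cv2.minAreaRect(Q[:,:2].astype(np.float32)); print(n,len(Q),Q.mean(0),c,s,a, np.median(Q[:,2]))
for u,v in((199,213),(254,205),(225,190),(193,170),(247,164),(230,226),(276,221),(280,158),(230,220),(232,232)): print(u,v,world("top",u,v,d[v,u],cm))
cv2.imwrite("pics/c0.png",cv2.resize(im[150:245,180:300],None,fx=6,fy=6,interpolation=cv2.INTER_CUBIC))
E
```

```text
686 [412.29663707  52.48978367  43.80967978 198.         201.        ] [496.08705557 186.07741353  72.90557959 252.         235.        ]
band 410 [473.31925757 118.33251346  65.24609797 225.33902439 209.90487805] (470.579833984375, 117.59444427490234) (26.21009635925293, 137.58067321777344) 12.839180946350098 65.06897307400277
tab 274 [436.82037909 111.70114948  51.17921233 228.41605839 225.4270073 ] (436.3185119628906, 124.67412567138672) (48.210636138916016, 72.69275665283203) 1.7956366539001465 51.33636407895699
199 213 [465.72148604 183.44486277  65.76876802]
254 205 [496.85589613  51.0341668    9.59016143]
225 190 [523.62333184 120.15000661  66.05547374]
193 170 [576.1422056  202.63324594  66.16155801]
247 164 [610.3931133   71.09648429   2.94874474]
230 226 [435.4231291  107.78237551  50.64515919]
276 221 [446.23614839  -6.45616402  58.03085386]
280 158 [611.34045892 -17.20470151  49.8985442 ]
230 220 [450.61689424 108.11518933  50.08540337]
232 232 [420.6563268  102.77035246  48.77444394]
```

View pics/c0.png

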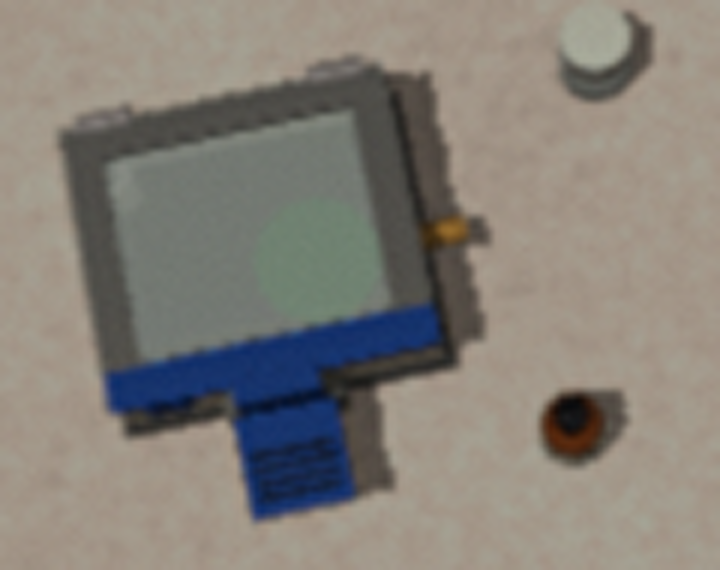

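The paddle is at about crop (300,470), i.e. pixel (230,228), which gives roughly (430,107.5,51). The yaw is about +0.2 rad, since the band slopes and the sides lean towards +y. The height matches the stated 51 mm, and band and tab agree with a centre near (526,127). I'll move above the tab with the gripper shut, check with the wrist camera, then press.

```bash
cat >> h.py <<'E'
def att(t):
    c,s=np.cos(t),np.sin(t)
    return np.array([[c,0,-s],[s,0,c],[0,-1,0]])
E
python3 - <<'E'
from h import *
gripper_to(0.0)
move_to([405,103,170],att(0.2))
p,R=np.array(get_position()),np.array(get_ee_rot()); im,d=snap("wrist","w0")
c=camera_model("wrist"); T=np.array(c["tool_from_camera"])
m=dict(c,orientation=R@T[:3,:3],xyz=R@T[:3,3]+p)
print(p,get_t(),m["xyz"])
hsv=cv2.cvtColor(im,cv2.COLOR_RGB2HSV); k=cv2.inRange(hsv,(105,150,50),(130,255,255))
Q=np.array([world("w",u,v,d[v,u],m) for v,u in np.argwhere(k>0) if d[v,u]>0])
for n,q in(("tab",Q[abs(Q[:,2]-50)<4]),("band",Q[(Q[:,2]>60)&(Q[:,2]<67.5)])):
    print(n,len(q),cv2.minAreaRect(q[:,:2].astype(np.float32)) if len(q) else 0, np.median(q[:,2]) if len(q) else 0)
E
```

```text
[405.05454648 103.48624624 170.12150458] 3.4333 [339.99049217  89.03246913 336.76457629]
tab 673 ((425.946044921875, 109.92450714111328), (21.79397201538086, 40.04606628417969), 10.749821662902832) 51.85913955814192
band 0 0 0
```

View pics/w0.png

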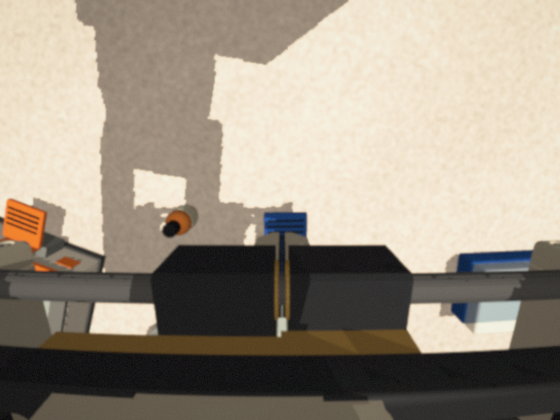

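The wrist picture shows the tab at about (285,222), half hidden behind the fingers, with the bottle at (177,222). The tab's front edge is at x≈415, so I put the press point at about (436,110.5) with yaw 0.195. Pressing now.

```bash
python3 - <<'E'
from h import *
A=att(0.195)
move_l([434,110,90],100,A)
move_l([434,110,56],60)
f0=np.array(get_ft_force())
for z in (50,48,46,44.5,43.5):
    g=move_l([434,110,z],20,guard=15); print(z,g,get_position()[2],np.round(np.array(get_ft_force())-f0,2))
    if g: break
sleep(0.5)
move_l([434,110,80],80)
move_l([400,103,130],120)
sleep(0.8)
snap("top","top1"); im,_=snap("scene","s1"); print(get_t())
cv2.imwrite("pics/s1c.png",cv2.resize(im[120:290,230:490,::-1],None,fx=3,fy=3))
E
```

```text
50 False 50.125059730827715 [ 0.14 -1.52  1.9 ]
48 False 48.006219658626364 [-1.07 -0.36  3.5 ]
46 False 45.93091189255158 [-2.29 -1.4   4.91]
44.5 False 44.44800112106177 [-2.37 -1.83  5.57]
43.5 False 43.4830263772311 [-2.61 -2.5   6.29]
9.2667
```

View pics/s1c.png

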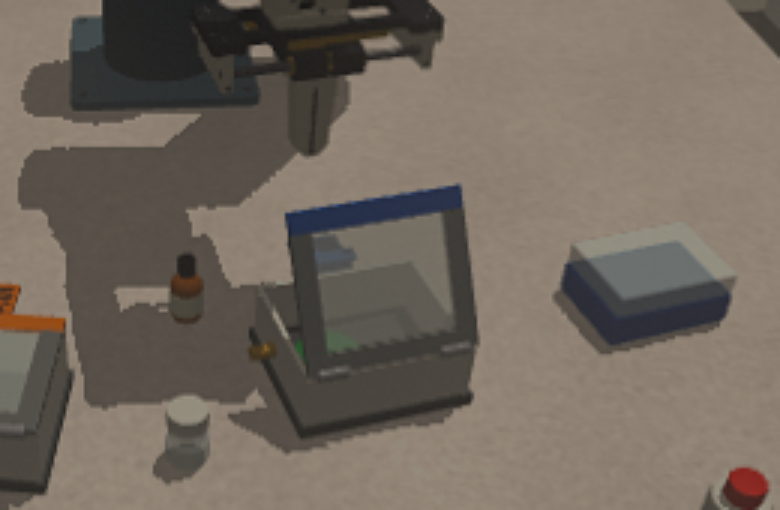

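The lid has popped up: its blue band in the crop runs from (290,220) to (460,195), and the bottle, jar and tip box look unmoved. Now I push the lid back along the chamber's axis.

```bash
python3 - <<'E'
from h import *
c=np.array([532,130.]); u=np.array([np.cos(.195),np.sin(.195)])
P=lambda s,z:[*(c+s*u),z]
move_l(P(-75,150),120,att(.195))
f0=np.array(get_ft_force())
move_l(P(-25,150),80,guard=15)
for s in range(-15,87,10):
    g=move_l(P(s,150),35,guard=18); print(s,g,np.round(np.array(get_ft_force())-f0,1))
    if g: break
sleep(.3)
if not g:
    move_l(P(30,150),100); move_l(P(-90,170),150); sleep(1.5)
    im,_=snap("scene","s2"); print(get_t())
    snap("top","top2")
    t=cv2.imread("pics/top2.png")
    cv2.imwrite("pics/s2c.png",np.hstack([cv2.resize(im[120:290,230:490,::-1],(400,262)),cv2.resize(t[120:260,180:394],(400,262))]))
E
```

```text
-15 False [-1.9 -1.4  2.3]
-5 False [-1.5 -0.1  1.4]
5 False [-1.5 -1.9  0.9]
15 False [-0.7 -1.4  1.7]
25 False [ 0.  -1.7  1.6]
35 False [-1.2 -0.3  1.6]
45 False [-1.9 -0.5  1.7]
55 False [-1.1 -0.4  1.5]
65 False [ 0.3 -1.2  1.5]
75 False [-0.7 -0.9  2. ]
85 False [-1.2 -1.2  1.5]
18.9917
```

View pics/s2c.png

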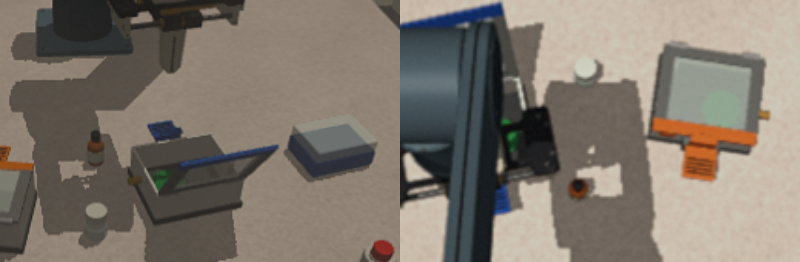

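The lid is leaning back, its band in the left panel running from (180,165) to (278,148). The tab is back up at (165,130) and the orange chamber is shut. I'll retract and check the lid angle with depth.

```bash
python3 - <<'E'
from h import *
p=get_position(); move_l([p[0]-90,p[1]-20,220],150); 
c=np.array([532,130.]); w=np.array([np.cos(.195),np.sin(.195)])
for i in range(2):
    sleep(1.0)
    for n in("scene","top"):
        im,d=snap(n,f"{n}3{i}"); cm=camera_model(n)
        k=cv2.inRange(cv2.cvtColor(im,cv2.COLOR_RGB2HSV),(105,130,40),(130,255,255))
        Q=np.array([world(n,u,v,d[v,u],cm) for v,u in np.argwhere(k>0) if d[v,u]>0])
        s=(Q[:,:2]-c)@w; l=(Q[:,:2]-c)@[-w[1],w[0]]
        b=(abs(l)<75)&(Q[:,2]>100)&(s>0)&(s<200); t=(abs(l)<25)&(abs(s+98)<22)&(Q[:,2]<80)
        if b.any(): print(n,"lid angle",np.median(np.arctan2(Q[b,2]-61,60-s[b])),b.sum())
        if t.any(): print(n,"tab z",np.median(Q[t,2]),t.sum())
print(get_t())
cv2.imwrite("pics/f.png",cv2.imread("pics/scene31.png")[100:310,60:500])
E
```

```text
scene lid angle 2.0981236844772333 114
scene tab z 48.95188191206853 20
top lid angle 2.0608327309319163 326
scene lid angle 2.0969468316184976 111
scene tab z 48.59509925795669 20
top lid angle 2.060727207004053 328
22.0917
```

View pics/f.png

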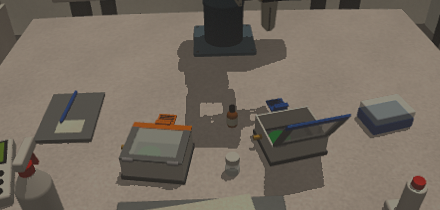

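The final view shows the blue lid fully back, with its band from (285,132) to (350,118). The orange chamber is shut, the other objects are in place and the arm is clear. The lid angle is steady at 2.06–2.10 rad.

```bash
python3 -c "
from rig import *
hand_in()"
```

```text
the job is handed in; nothing more can be done
```

The job is handed in, and the blue chamber's lid is fully open. With the gripper shut I pressed the blue tab about 7.5 mm down (about 6 N), and the lid popped up. I then pushed the lid back past upright at 35 mm/s, with only about 1–3 N read between steps. The arm backed off clear of everything, and I handed in at about 22 s.

- **Lid:** the two cameras gave 2.10 rad and 2.06 rad. Both readings stayed the same over 1 s, so the lid is at rest at its stop.
- **Tab:** it is back up. The scene camera put its top at about 49 mm against the nominal 51 mm. That is within calibration error, but only 20 pixels went into it. The top camera gave no tab reading.
- **Everything else:** the orange chamber is shut, and the bottle, jar, tip box and pen look unmoved. I judged these by eye and did not measure them. The dishes got no separate check, but the fingers stayed at least 80 mm above them.

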